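# Open the dial-indicator case with its release tab

## Robot

A 6-joint arm with a two-finger parallel gripper is mounted at the origin on the work surface. World frame = base frame: x ahead of the robot, y to its left, z up, the work surface at z = 0. Lengths are in m, angles in rad, forces in N, time in s.
With the tool pointing down it reaches from about 0.275 to 1 m from the base axis. Payload 8.4 kg.
Tool frame: the origin (TCP) lies on the centre line of the jaws, within the pads' length; the fingertips stand 17 mm ahead of it and the grasp point (between the pads) lies 2 mm behind it; x points along the fingers, z is the direction in which the jaws open and shut, and the axes are right-handed (so a half turn about x gives the same grasp; the last joint's range is limited). The gripper opens to 85 mm and grips with 20 to 120 N. Pads are 22 mm wide; open, the fingers measure 114 mm over their backs; the gripper's body (76 mm by 85 mm) begins 54 mm behind the grasp point. The pads swing forward as they close: fully open they stand 13 mm farther back than shut.
Start: joints at [1.341, 0.353, 1.633, -0, 1.155, -0.002], TCP at [0.141, 0.609, 0.248] pointing down, gripper open.
Joint ranges: [-2.63, 2.63], [-0.92, 2.1], [0.06, 2.66], [-1.3, 4.44], [0, 2.69], [-3.02, 3.02]. Speed limits (rad/s): [2.22, 2.22, 2.79, 3.14, 3.14, 3.14].

## Interface

Orientations are given as a rotation vector (axis times angle).
In Python, from cell import arm gives the robot as it stands. The module is installed in compiled form; this text tells all that it offers. Calls block until the motion is done:
- arm.move_to(position, orientation): joint-space move of the TCP to a pose.
- arm.servo_line(position, rot=None, rate=0.15): straight line of the TCP; rot=None keeps the orientation; rate is the mean speed in m/s.
- arm.move_j(angles): joint-space move.
- arm.gripper_open() and arm.clamp(force=None): open the fingers fully, or close them until they stop; force is the grip in N (None keeps the last).
- arm.pause(seconds).
- arm.ik(position, orientation): joint angles nearest the present ones, or None.
- arm.state(): the state.
- arm.get_image(name): name is "scene" or "top" or "wrist"; returns a dict with "img" (400x640x3 uint8, red, green, blue), "mtx" (3x3 intrinsics, pixels), "eye" and "rotation" of the camera in the world; the wrist camera has in their place "mount" (4x4, takes a point from camera to tool coordinates, whose origin is the TCP and whose axes are the tool frame's). Camera axes: x right, y down, z forward; pixel columns grow to the right and rows downward; lengths in m; the calibration is good to about 2 mm. The wrist camera is an equidistant fisheye: a pixel r from the principal point sees the ray r / f radians off the axis. A picture is of the moment at which its call begins: read the wrist's pose just before it. There is no depth.
A pose or a line that the arm cannot do raises arm.Unreachable and nothing moves.
- arm.job_done(): hands the job in, once; it reports no verdict.
The state is a dict: "t": time; "joints": joint angles; "joint_vel": joint speeds; "joint_torque": joint torques, N m; "tcp_pos": TCP position; "orientation": TCP orientation; "contact_force": force on the tool from outside, world axes, zero at the start; "moment": the same for the moment, N m; "opening": opening from 0.0 (shut) to 1.0 (fully open).
Only numpy, scipy, OpenCV 4.12 (cv2) and the standard library are available. Lean on these libraries where they do the work, as an engineer would, in place of code of your own. Each camera call takes 0.05 s, during which the arm holds its last target.

## Task

Open the instrument case with the blue lid so that the dial indicator inside can be reached: press its red release tab down with the fingertips, let the lid spring up, then push the lid over until it is fully open against its stop and stays there. Only touch and push, gently: do not pinch or force anything. Leave the white-lidded case shut and all the loose parts where they are.

Things in the scene. Friction and masses are not known exactly. Their poses are not given: they have to be found in the camera images.
- blue_case: black instrument case with the BLUE lid (the one to open), screwed to the bench; 110 (x) x 140 (y) x 65 mm tall, 6 mm lid on top (total 72 mm). Origin: centre of its underside on the bench; its -x side, with the tab, faces the robot within 0.4 rad of yaw; +x points to the hinge side, z up
- blue_tab_pad (a point): pressing point on top of the red release tab of the blue-lidded case: a level ribbed pad 52 x 44 mm (x, y), 5 mm thick, sticking out to 118 mm in front (-x) of the case's centre. The point lies 99 mm in front of the centre, 42.5 mm above the bench
- blue_tab (a joint): angle of that tab, 0 at rest, 0.32 rad at its stop. It rocks about a y axis 63 mm in front of the case's centre, 40 mm up; its upright arm with the hook over the lid (top 77 mm up) swings towards the robot as the pad goes down. Frees the lid from 0.17 rad (pad point 6 mm down; 11 mm at its stop); takes 1 to 4 N; springs back when let go
- blue_lid (a joint): angle of that lid, 0 shut, 1.8 rad fully open against its rubber-buffered stop. Once freed, its spring lifts it within about 1.5 s to between 0.7 and 1.1 rad and there it stays; from there it must be pushed (under 1 N at the edge; a stiff hinge keeps it where it is left)
- blue_hinge (a point): hinge axis of that lid (along the case's y), 55 mm behind (+x) the case's centre, 65.5 mm above the bench
- blue_lid_edge (a point): middle of the free front edge of that lid (lid 140 mm wide, 6 mm thick), 112 mm from the hinge axis, moves with the lid
- white_case: black instrument case with the WHITE lid (leave it shut), screwed to the bench; 110 (x) x 140 (y) x 65 mm tall, 6 mm lid on top (total 72 mm). Origin: centre of its underside on the bench; its -x side, with the tab, faces the robot within 0.4 rad of yaw; +x points to the hinge side, z up
- white_tab_pad (a point): pressing point on top of the red release tab of the white-lidded case: a level ribbed pad 52 x 44 mm (x, y), 5 mm thick, sticking out to 118 mm in front (-x) of the case's centre. The point lies 99 mm in front of the centre, 42.5 mm above the bench
- white_tab (a joint): angle of that tab, 0 at rest, 0.32 rad at its stop. It rocks about a y axis 63 mm in front of the case's centre, 40 mm up; its upright arm with the hook over the lid (top 77 mm up) swings towards the robot as the pad goes down. Frees the lid from 0.17 rad (pad point 6 mm down; 11 mm at its stop); takes 1 to 4 N; springs back when let go
- white_lid (a joint): angle of that lid, 0 shut, 1.8 rad fully open against its rubber-buffered stop. Once freed, its spring lifts it within about 1.5 s to between 0.7 and 1.1 rad and there it stays; from there it must be pushed (under 1 N at the edge; a stiff hinge keeps it where it is left)
- white_hinge (a point): hinge axis of that lid (along the case's y), 55 mm behind (+x) the case's centre, 65.5 mm above the bench
- white_lid_edge (a point): middle of the free front edge of that lid (lid 140 mm wide, 6 mm thick), 112 mm from the hinge axis, moves with the lid
- spring_a: valve spring with retainer, upright steel cylinder 30 mm diameter, 40 mm tall, beside the tab of the blue-lidded case; loose, to be left alone. Origin: centre of its underside
- spring_b: valve spring like the other, beside the tab of the white-lidded case; loose, to be left alone. Origin: centre of its underside
- valve_a: engine valve standing on its head (42 mm diameter), 105 mm tall, 8 mm stem; loose, to be left alone. Origin: centre of its underside
- valve_b: engine valve standing on its head (36 mm diameter), 105 mm tall, 8 mm stem; loose, to be left alone. Origin: centre of its underside
- oil: amber oil bottle, 52 mm diameter, 130 mm tall; loose, to be left alone. Origin: centre of its underside
- socket: upright aluminium cylinder, 30 mm diameter, 50 mm tall; loose, to be left alone. Origin: centre of its underside
- setring: steel setting ring lying flat, 56 mm diameter, 18 mm tall; loose, to be left alone. Origin: centre of its underside
- marker: orange marker lying along its x axis, 130 x 14 x 14 mm; loose, to be left alone. Origin: centre of its underside

How it is judged:
By the outcome, as a careful person would: the job done as asked, in the order asked, and still so for the second after the job is handed in, with the robot touching nothing.
It also fails if it takes over 43 s, if anything falls off the work surface, if the arm or the gripper's body presses on something with over 40 N, if the wrist force passes 120 N, or if a joint passes its speed limit or range.

## Working session

There is one attempt and no reset: what is moved stays moved. The work goes in short steps, each a Python script; the robot and the scene stay as the last script left them, time stands still between calls to the robot, and variables do not carry over. Pictures are saved under pics/ and viewed, and the job is handed in when it is done.

```bash
mkdir -p pics; ls
python3 - <<'E'
from cell import arm
import cv2,numpy as np
s=arm.state();print(s)
for n in("scene","top","wrist"):
    d=arm.get_image(n);cv2.imwrite(f"pics/{n}0.png",d["img"][:,:,::-1])
    np.savez(f"pics/{n}0.npz",**d)
    print(n,{k:np.round(v,4).tolist() for k,v in d.items() if k!="img"})
E
```

```text
pics
{'t': 0.0, 'joints': array([ 1.34062931e+00,  3.53665506e-01,  1.63409571e+00,  5.28038269e-06,
        1.15518074e+00, -2.42682696e-03]), 'joint_vel': array([-2.62201923e-04, -6.85509295e-04,  1.24007293e-03, -8.89467892e-05,
       -4.70643199e-04,  1.15982622e-03]), 'joint_torque': array([ 2.33353407e-03, -6.05239463e+01, -3.42077708e+01,  3.71659207e-04,
        9.10227187e-03,  1.07813509e-05]), 'tcp_pos': array([0.14102828, 0.60844487, 0.24756725]), 'orientation': array([-1.04066499,  1.30944735,  1.03927238]), 'contact_force': array([-3.04082399e-01,  1.86861461e-01, -1.95329304e-04]), 'moment': array([ 0.03729132,  0.00552385, -0.00872753]), 'opening': 0.9997871481749117}
scene {'mtx': [[406.7104, 0.0, 310.9691], [0.0, 406.7104, 196.4959], [0.0, 0.0, 1.0]], 'eye': [1.1144, 0.7609, 0.7108], 'rotation': [-0.7476, -2.4508, 1.3085]}
top {'mtx': [[450.425, 0.0, 322.8854], [0.0, 450.425, 196.9615], [0.0, 0.0, 1.0]], 'eye': [0.4729, -0.0127, 1.303], 'rotation': [-2.167, 2.1777, -0.0873]}
wrist {'mtx': [[309.7069, 0.0, 319.3788], [0.0, 309.7069, 201.614], [0.0, 0.0, 1.0]], 'mount': [[-0.0004, -0.3282, 0.9446, -0.1262], [-0.0006, -0.9446, -0.3282, 0.0847], [1.0, -0.0007, 0.0001, -0.0016], [0.0, 0.0, 0.0, 1.0]]}
```

View pics/scene0.png

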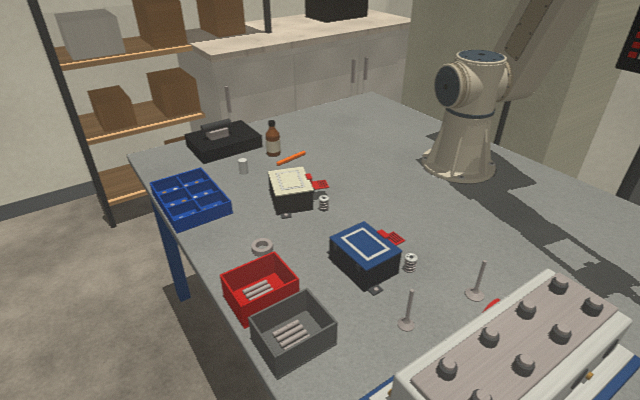

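View pics/top0.png

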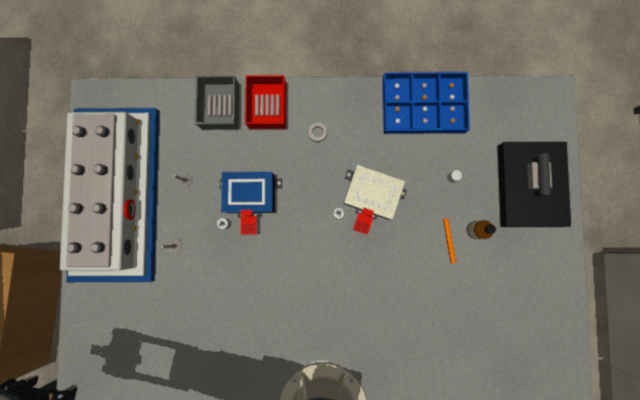

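View pics/wrist0.png

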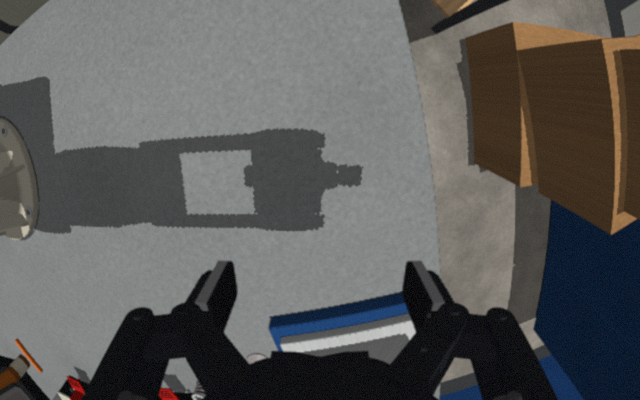

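The top view shows the blue lid at about (247,192) with its red tab at (249,222) and spring_a at (222,224). The white case is at (375,192). The scene view agrees. Next I'll cast rays for the lid and the tab.

```bash
cat > h.py <<'E'
import numpy as np,cv2
from scipy.spatial.transform import Rotation as R
def plane(d,uv,z):
    uv=np.atleast_2d(uv).astype(float)
    r=np.c_[uv,np.ones(len(uv))]@np.linalg.inv(d["mtx"]).T@R.from_rotvec(d["rotation"]).as_matrix().T
    return d["eye"]+r*((z-d["eye"][2])/r[:,2])[:,None]
def proj(d,p):
    c=(np.atleast_2d(p)-d["eye"])@R.from_rotvec(d["rotation"]).as_matrix()
    q=c@d["mtx"].T; return q[:,:2]/q[:,2:]
E
python3 - <<'E'
from h import *
for n,box in(("top",(200,160,290,245)),("scene",(320,215,425,300))):
    d=dict(np.load(f"pics/{n}0.npz")); im=d["img"]; x0,y0,x1,y1=box
    hsv=cv2.cvtColor(im,cv2.COLOR_RGB2HSV)
    print(n)
    roi=np.zeros(im.shape[:2],np.uint8); roi[y0:y1,x0:x1]=1
    b=cv2.inRange(hsv,(100,110,40),(125,255,255))*roi
    c=max(cv2.findContours(b,0,2)[0],key=cv2.contourArea); h=cv2.convexHull(c)
    P=plane(d,h[:,0],.0715)[:,:2]
    rc=cv2.minAreaRect((P*1000).astype(np.float32)); print("lid",rc,np.round(cv2.boxPoints(rc)))
    r=(cv2.inRange(hsv,(0,120,80),(8,255,255))|cv2.inRange(hsv,(172,120,80),(180,255,255)))*roi
    for c in cv2.findContours(r,0,2)[0]:
        if cv2.contourArea(c)>8:
            P=plane(d,c[:,0],.0425)[:,:2]; rc=cv2.minAreaRect((P*1000).astype(np.float32)); print("red",cv2.boundingRect(c),rc)
    cv2.imwrite(f"pics/{n}z.png",cv2.resize(im[y0:y1,x0:x1,::-1],None,fx=6,fy=6,interpolation=cv2.INTER_NEAREST))
E
```

```text
top
lid ((597.2101440429688, 206.99330139160156), (141.41476440429688, 110.64713287353516), 89.71206665039062) [[542. 137.]
 [652. 136.]
 [653. 277.]
 [542. 278.]]
red (240, 210, 17, 25) ((515.5446166992188, 207.19886779785156), (67.65741729736328, 44.932464599609375), 0.49036359786987305)
scene
lid ((600.1967163085938, 208.8189697265625), (112.00668334960938, 139.46932983398438), 0.5815982222557068) [[543. 278.]
 [545. 139.]
 [657. 140.]
 [655. 279.]]
red (377, 229, 28, 16) ((501.94268798828125, 195.5186309814453), (37.046024322509766, 70.25484466552734), 3.8881893157958984)
```

Run:
```python
import cv2,numpy as np
a=cv2.imread("pics/topz.png");b=cv2.imread("pics/scenez.png")
print(a.shape,b.shape)
b=cv2.resize(b,(600,int(b.shape[0]*600/b.shape[1])));cv2.imwrite("pics/sz2.png",b)
```

```text
(510, 540, 3) (510, 630, 3)
```

View pics/topz.png

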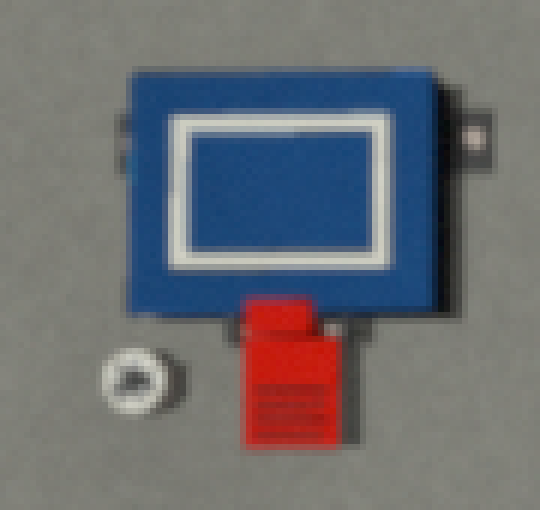

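View pics/sz2.png

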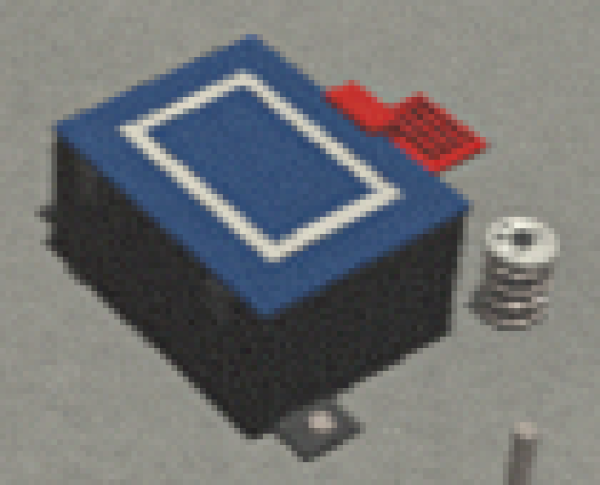

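Both views agree on the case. The lid measures 111 x 140 mm as given, the yaw is about 0 ±0.01, and the case centre is at about (0.5995, 0.208). The measured front edge of the red pad, 0.482, matches the computed one. Next I'll plan the press with the tool tilted back, away from the rising lid.

```bash
cat >> h.py <<'E'
CX,CY=0.5995,0.2080
HX,HZ=CX+.055,.0655
def ori(t,s=-1):
    # t = tilt from straight-down towards +x ; jaws along world y*s
    x=np.array([np.sin(t),0,-np.cos(t)]); z=np.array([0,s,0.]); y=np.cross(z,x)
    return R.from_matrix(np.c_[x,y,z]).as_rotvec()
def tcp(tip,t): return np.array(tip)-.017*np.array([np.sin(t),0,-np.cos(t)])
E
python3 - <<'E'
from h import *
from cell import arm
d=dict(np.load("pics/top0.npz"))
print("spring",plane(d,[[222.3,223.6]],.04), "white pad",plane(d,[[364,222]],.04))
print(np.round(R.from_rotvec(arm.state()["orientation"]).as_matrix(),2).tolist())
for s in(-1,1):
  for t,tip in((.6,(.503,CY,.12)),(.6,(.503,CY,.04)),(1.1,(.52,CY,.13)),(1.1,(.68,CY,.16))):
    q=arm.ik(tcp(tip,t),ori(t,s)); print(s,t,None if q is None else np.round(q,2))
E
```

```text
spring [[0.51141016 0.27975124 0.04      ]] white pad [[ 0.51397109 -0.11757078  0.04      ]]
[[-0.0, -0.97, 0.23], [-0.0, 0.23, 0.97], [-1.0, -0.0, -0.0]]
-1 0.6 None
-1 0.6 [ 0.59  0.45  2.32  4.29  0.35 -2.2 ]
-1 1.1 [ 0.76  0.53  2.47  3.96  1.   -1.68]
-1 1.1 [ 0.5   0.51  2.21  3.83  0.74 -1.87]
1 0.6 None
1 0.6 [0.59 0.45 2.32 4.29 0.35 0.95]
1 1.1 [0.76 0.53 2.47 3.96 1.   1.46]
1 1.1 [0.5  0.51 2.21 3.83 0.74 1.27]
```

A large forward tilt flips the wrist, so I'll keep the tool vertical with the camera side towards the robot. Pressing near the front of the pad keeps the body clear of the hook and the lid.

Run:
```python
from h import *
from cell import arm
o=ori(0,1)
for tip in((.49,CY,.14),(.49,CY,.03),(.53,CY,.13),(.67,CY,.15)):
    q=arm.ik(tcp(tip,0),o); print(None if q is None else np.round(q,2))
arm.clamp(20)
arm.move_to(tcp((.49,CY,.12),0),o)
s=arm.state(); print(s["t"],s["tcp_pos"],s["opening"],s["contact_force"])
T=R.from_rotvec(s["orientation"]).as_matrix()
for n in("wrist","top","scene"):
    d=arm.get_image(n);cv2.imwrite(f"pics/{n}1.png",d["img"][:,:,::-1])
```

```text
[ 0.4   0.32  1.91  0.    0.91 -1.17]
[ 0.4   0.49  1.97 -0.    0.68 -1.17]
[ 0.37  0.38  1.84  0.    0.91 -1.2 ]
[ 0.3   0.55  1.52  0.    1.07 -1.27]
2.875 [0.49001821 0.20872755 0.13719503] -0.0016288391986150597 [ 0.36668166  0.03315463 -0.03464286]
```

View pics/wrist1.png

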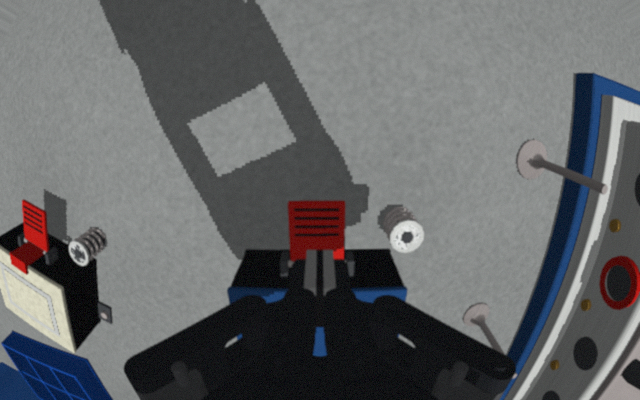

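View pics/scene1.png

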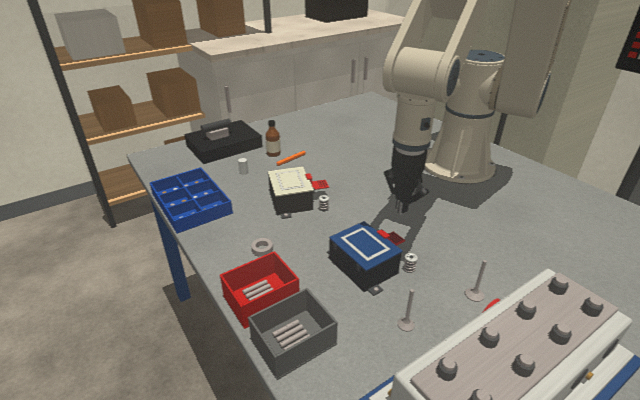

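The wrist view shows the shut fingers (columns 303–335) centred over the red tab (289–345), with spring_a (405,235) well to the side. Next I'll make a force-guarded press.

Run:
```python
from h import *
from cell import arm
arm.servo_line(tcp((.49,CY,.056),0),rate=.08)
f0=arm.state()["contact_force"]; zc=None; z=.056
while z>.026:
    z-=.0015
    arm.servo_line(tcp((.49,CY,z),0),rate=.03)
    f=arm.state()["contact_force"]-f0; print(round(z,4),np.round(f,2))
    if zc is None and f[2]>.5: zc=z
    if f[2]>8 or (zc and zc-z>.0105): break
arm.pause(1.2)
s=arm.state();print(zc,s["t"],s["tcp_pos"],s["contact_force"]-f0)
for n in("wrist","top","scene"):
    d=arm.get_image(n);cv2.imwrite(f"pics/{n}2.png",d["img"][:,:,::-1])
```

```text
0.0545 [ 1.25 -0.97  0.52]
0.053 [ 1.14  0.2  -0.55]
0.0515 [ 0.99 -0.33  0.05]
0.05 [ 0.69 -0.21  0.19]
0.0485 [1.42 0.38 0.48]
0.047 [0.94 0.23 0.5 ]
0.0455 [ 1.3  -0.06 -0.43]
0.044 [1.24 0.1  0.54]
0.0545 7.175 [0.49000583 0.20800674 0.06100097] [ 1.07994811 -0.29627157  0.54573384]
```

View pics/scene2.png

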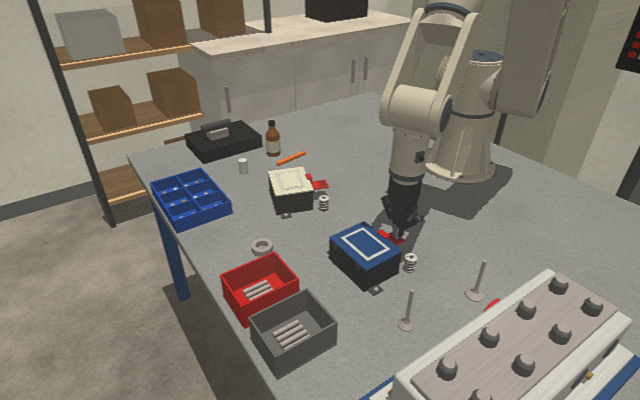

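View pics/wrist2.png

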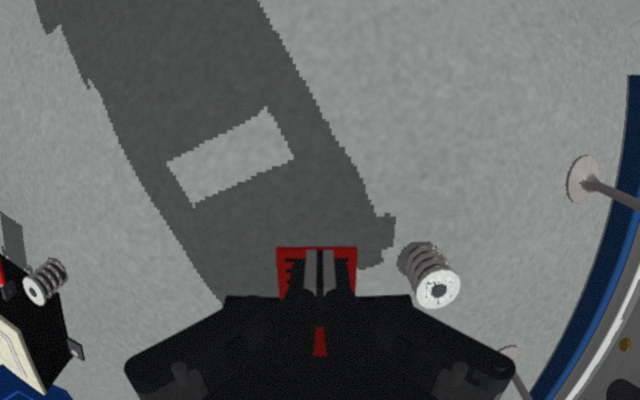

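The contact trigger was force noise: the tip is still at 44 mm and the lid is shut. The tips are centred on the pad in the wrist view, so I'll continue with averaged force.

```bash
cat >> h.py <<'E'
def force(arm,n=4):
    F=[]
    for _ in range(n): F.append(arm.state()["contact_force"]); arm.pause(.02)
    return np.mean(F,0)
E
python3 - <<'E'
from h import *
from cell import arm
f0=force(arm,6); z=.044
while z>.0285:
    z-=.0015
    arm.servo_line(tcp((.49,CY,z),0),rate=.03)
    f=force(arm)-f0; print(round(z,4),np.round(f,2))
    if f[2]>7: break
arm.pause(.8)
s=arm.state();print(s["t"],s["tcp_pos"],force(arm)-f0)
for n in("wrist","top","scene"):
    d=arm.get_image(n);cv2.imwrite(f"pics/{n}3.png",d["img"][:,:,::-1])
E
```

```text
0.0425 [ 0.3  -0.17 -0.14]
0.041 [0.37 0.06 0.56]
0.0395 [ 0.39 -0.04  0.77]
0.038 [ 0.45 -0.36  0.94]
0.0365 [0.97 0.22 1.48]
0.035 [ 1.49 -0.26  2.48]
0.0335 [ 2.1  -0.24  2.43]
0.032 [1.93 0.17 3.24]
0.0305 [1.89 0.05 3.04]
0.029 [ 0.33 -0.81  9.49]
11.3917 [0.49018825 0.20805478 0.04637612] [ 0.32091704 -0.64740632  9.19978378]
```

View pics/scene3.png

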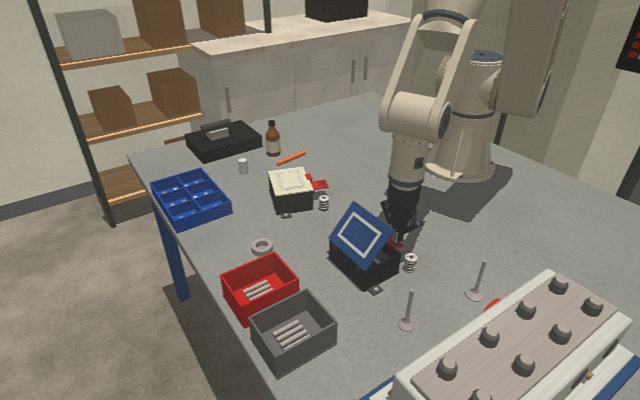

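View pics/wrist3.png

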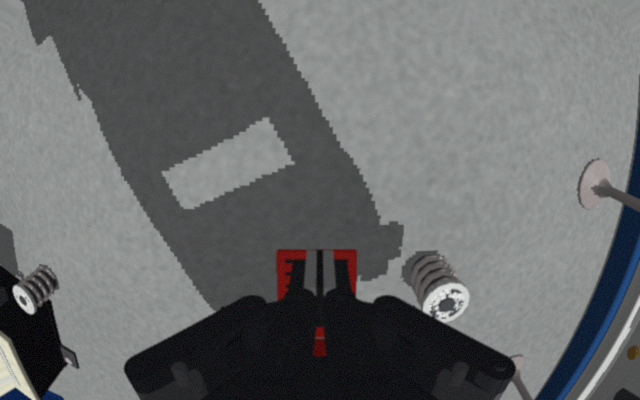

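The tab hit its stop and the lid has sprung up (scene: free-edge corners near (355,203) and (393,233)). I'll lift off and measure the lid angle by intersecting the corner rays with the lid's side planes.

Run:
```python
from h import *
from cell import arm
arm.servo_line(tcp((.485,CY,.06),0),rate=.06)
arm.servo_line(tcp((.485,CY,.12),0),rate=.12)
d=arm.get_image("scene");im=d["img"]; np.savez("pics/scene4.npz",**d)
print(arm.state()["t"])
hsv=cv2.cvtColor(im,cv2.COLOR_RGB2HSV)
b=cv2.inRange(hsv,(100,110,40),(125,255,255)); b[:190]=0;b[300:]=0;b[:,:320]=0;b[:,425:]=0
c=max(cv2.findContours(b,0,2)[0],key=cv2.contourArea)
q=cv2.boxPoints(cv2.minAreaRect(c)); a=cv2.approxPolyDP(cv2.convexHull(c),4,True)[:,0]; print(a.tolist())
M=R.from_rotvec(d["rotation"]).as_matrix()
for u in a:
    r=M@np.linalg.inv(d["mtx"])@[u[0],u[1],1.]
    for y in(CY-.07,CY+.07):
        p=d["eye"]+r*(y-d["eye"][1])/r[1]; print(u,np.round(p,3),"r",round(np.hypot(p[0]-HX,p[2]-HZ),3),"th",round(np.arctan2(p[2]-HZ,HX-p[0]),2))
cv2.imwrite("pics/s4.png",cv2.resize(im[160:300,320:450,::-1],None,fx=4,fy=4))
```

```text
12.9833
[[352, 201], [391, 229], [365, 270], [329, 238]]
[352 201] [0.587 0.138 0.151] r 0.109 th 0.9
[352 201] [0.706 0.278 0.277] r 0.217 th 1.81
[391 229] [ 0.439  0.138 -0.002] r 0.226 th -0.3
[391 229] [0.591 0.278 0.158] r 0.112 th 0.97
[365 270] [ 0.524  0.138 -0.113] r 0.221 th -0.94
[365 270] [0.657 0.278 0.072] r 0.007 th 1.91
[329 238] [0.654 0.138 0.066] r 0.001 th 0.77
[329 238] [0.757 0.278 0.211] r 0.178 th 2.19
```

View pics/s4.png

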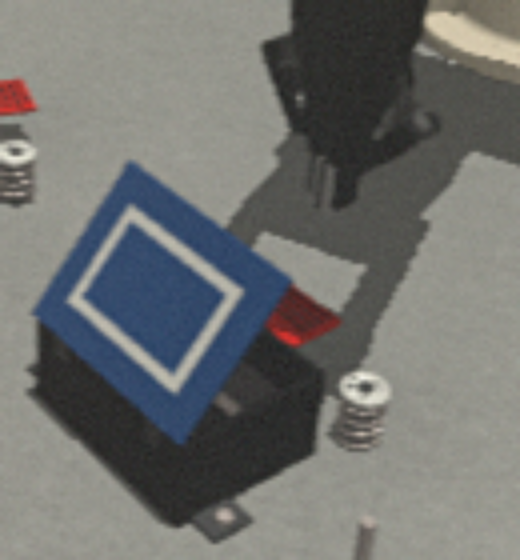

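The lid angle is about 0.92 rad. The corner radii (109 and 112 mm) and hinge points (1 and 7 mm off) match the given sizes. Next I'll push along the arc, watching the force.

Run:
```python
from h import *
from cell import arm
def tip(th,back=.011):
    if th<=np.pi/2: e=(HX-.112*np.cos(th),HZ+.112*np.sin(th)-.025)
    else: e=(HX-.087*np.cos(th),HZ+.087*np.sin(th))
    return (e[0]-back,CY,e[1])
o=ori(0,1)
arm.servo_line(tcp(tip(.8,.03),0),rate=.12)
arm.pause(.2); f0=force(arm,6); 
for th in np.arange(.86,1.86,.06):
    arm.servo_line(tcp(tip(th),0),rate=.06)
    f=force(arm,3)-f0; print(round(th,2),np.round(tip(th),3),np.round(f,2))
    if np.linalg.norm(f)>5: break
s=arm.state();print(s["t"],s["tcp_pos"])
for n in("wrist","scene"):
    d=arm.get_image(n);cv2.imwrite(f"pics/{n}5.png",d["img"][:,:,::-1])
```

```text
0.86 [0.57  0.208 0.125] [-0.36 -0.04 -0.11]
0.92 [0.576 0.208 0.13 ] [-0.22  0.49 -0.53]
0.98 [0.581 0.208 0.134] [ 0.04 -0.07  0.2 ]
1.04 [0.587 0.208 0.137] [-0.16  0.26  0.16]
1.1 [0.593 0.208 0.14 ] [-0.49  0.17 -0.02]
1.16 [0.599 0.208 0.143] [-0.24  0.45  0.  ]
1.22 [0.605 0.208 0.146] [-0.24  0.1   0.01]
1.28 [0.611 0.208 0.148] [-0.31  0.04 -0.2 ]
1.34 [0.618 0.208 0.15 ] [-0.13  0.2   0.04]
1.4 [0.624 0.208 0.151] [-0.17  0.04  0.04]
1.46 [0.631 0.208 0.152] [-0.12  0.16  0.12]
1.52 [0.638 0.208 0.152] [-0.17  0.26 -0.84]
1.58 [0.644 0.208 0.152] [-0.12  0.17 -0.22]
1.64 [0.65  0.208 0.152] [-0.25  0.59 -0.24]
1.7 [0.655 0.208 0.152] [-0.39 -0.07 -0.11]
1.76 [0.66  0.208 0.151] [-0.57  0.08 -0.24]
1.82 [0.665 0.208 0.15 ] [-4.44  0.13  3.09]
19.45 [0.66459438 0.20800279 0.16676113]
```

View pics/scene5.png

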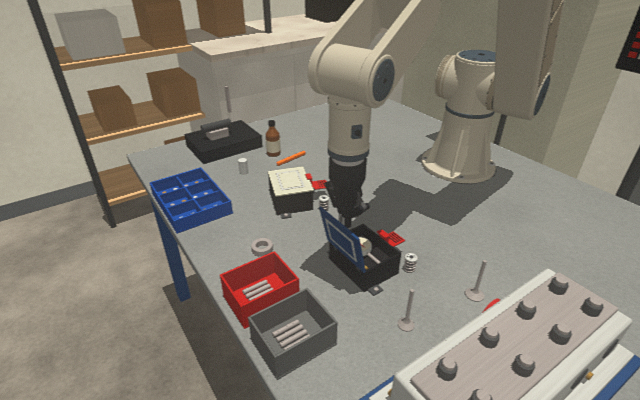

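View pics/wrist5.png

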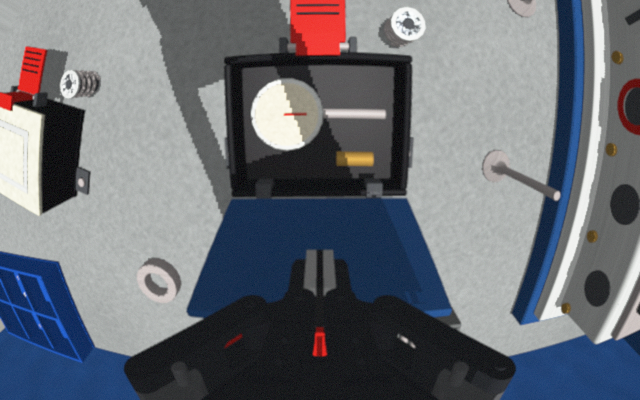

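The force jumped to about 5 N at 1.82 rad, which is the stop. The wrist view shows the open case with the dial at (287,115). I'll back straight off and verify.

Run:
```python
from h import *
from cell import arm
arm.pause(.3)
arm.servo_line(tcp((.645,CY,.150),0),rate=.05)
arm.servo_line(tcp((.52,CY,.22),0),rate=.15)
arm.pause(.8)
d=arm.get_image("scene");im=d["img"]; np.savez("pics/scene6.npz",**d)
t=arm.get_image("top"); np.savez("pics/top6.npz",**t); cv2.imwrite("pics/top6.png",t["img"][:,:,::-1]); cv2.imwrite("pics/scene6.png",im[:,:,::-1])
print(arm.state()["t"],arm.state()["contact_force"])
for th in(1.6,1.7,1.8):
  P=[(HX-.112*np.cos(th),CY+s*.07,HZ+.112*np.sin(th)) for s in(-1,1)]
  print(th,np.round(proj(d,P),1).tolist(),np.round(proj(t,P),1).tolist())
cv2.imwrite("pics/s6.png",np.hstack([cv2.resize(im[180:300,310:410,::-1],None,fx=4,fy=4),cv2.resize(t["img"][140:260,195:295,::-1],None,fx=4,fy=4)]))
```

```text
22.4083 [ 0.12089015 -0.565185   -0.66585968]
1.6 [[328.4, 201.3], [367.9, 233.0]] [[266.6, 163.8], [211.3, 164.1]]
1.7 [[324.4, 203.1], [363.7, 235.3]] [[266.7, 159.5], [211.5, 159.8]]
1.8 [[320.5, 205.4], [359.5, 238.0]] [[266.8, 155.3], [211.8, 155.6]]
```

View pics/s6.png

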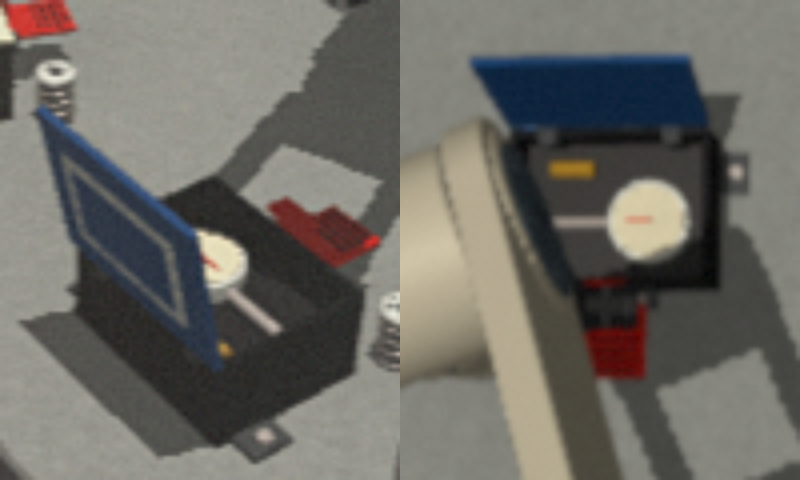

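View pics/top6.png

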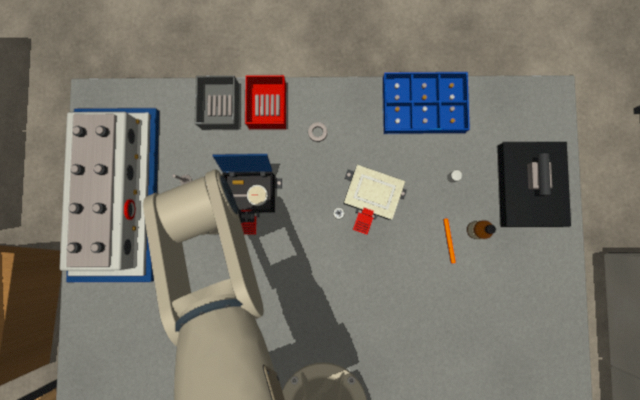

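The top view puts the lid edge corners at (213,154.5) and (267.5,154), where 1.8 rad predicts row 155. The scene corner at (319.5,207) agrees too. The parts in view are where they were and the gripper is clear, so I'll hand in.

Run:
```python
from cell import arm
arm.job_done(); print(arm.state()["t"])
```

```text
the job is handed in; nothing more can be done
the job is handed in; nothing more can be done
```

The blue-lidded case is open and the job is handed in, at about 22.4 s of the 43 s allowed.

**What I did:** I pressed the red tab down with the shut fingertips. It took about 3 N, and about 9 N for a moment when the tab met its stop. The lid sprang up to about 0.92 rad. I then pushed it over until it met its stop with about 5 N, and backed off.

**Last checks:**
- **Lid:** about 0.8 s after backing off, both the top and scene views put its edge within 2 px of where 1.8 rad should be. The dial indicator is in plain view.
- **Gripper:** it stood clear, with contact force within noise.
- **White case and loose parts:** in the top view the white case was still shut and the parts I could see were in their places. The arm hid valve_a or valve_b and spring_a in that view. I last saw spring_a in its place in a scene close-up, and nothing came near either of them.

**What went wrong:** my first contact trigger fired on force noise before the fingers touched the tab. Nothing had moved, and I repeated the press with averaged force.

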